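# Set the sweet-shop demo catapult

## Task

Two wooden toy sweet catapults stand sprung-up on the counter. Draw the arm of the one with the ROUND cup down until it hooks under its hair-trigger catch, and leave it set there by itself, without letting it snap up at any time. Leave the catapult with the square tray unset.

Things in the scene. Friction and masses are not known exactly. Their poses are not given: they have to be found in the camera images.
- catapult: Round-cup catapult, fixed. Pale wooden base 250 (x) x 90 x 16 mm; origin: centre of its underside; +x: from the axle end to the catch end. Axle along y at x -80, z 50 mm. Steel catch at x 86 to 128 mm, 24 wide, 80 high: sprung upright with sloped head over a nose, thin tongue on top. The arm's tip pin pushes it aside and it snaps back over the pin. A push of 1 to 2 N on it then fires: keep clear.
- throw_arm (a joint): Round-cup arm's angle about its axle, rad. 0: sprung up 0.7 rad above level, leaning to the catch end; grows as drawn down; 0.7: level, where it rests when hooked; 0.82: hard stop. Draw it past about 0.75, then let it rise gently onto the catch. Wooden bar 18 mm wide, 12 thick, 170 mm from axle to tip pin, centred on the axle. Takes 4 to 8 N at the cup.
- cup (a point): Centre of the inside floor of the round wooden cup on the arm; moves with the arm. 120 mm from the axle along the arm and 10 mm above the arm's centre line. Cup 62 mm across outside, floor 44 mm across, 12 mm deep: shut fingers fit in and can press there. About 135 mm above the counter when sprung up, 60 when hooked. x: along the arm to its tip; z: out of the cup.
- other_arm (a joint): Angle, rad, of the arm of the other catapult, alike and of the same wood but with a SQUARE tray (62 mm) in place of the round cup, standing to the left or right of it. 0: sprung up, 0.7: hooked. It must stay sprung up.

How it is judged:
By the outcome, as a careful person would: the job done as asked, in the order asked, and still so for the second after the job is handed in, with the robot touching nothing.
It also fails if it takes over 30 s, if anything falls off the work surface, if the arm or the gripper's body presses on something with over 40 N, if the wrist force passes 120 N, or if a joint passes its speed limit or range.

## Robot

A 6-joint arm with a two-finger parallel gripper is mounted at the origin on the work surface. World frame = base frame: x ahead of the robot, y to its left, z up, the work surface at z = 0. Lengths are in m, angles in rad, forces in N, time in s.
With the tool pointing down it reaches from about 0.35 to 0.925 m from the base axis. Payload 6.4 kg.
Tool frame: the origin (TCP) lies midway between the tips of the shut fingers; the grasp point (between the pads) lies 19 mm behind it; z points along the fingers, y is the line along which they close (so a half turn about z gives the same grasp; the last joint's range is limited). The gripper opens to 85 mm and grips with 20 to 120 N. Pads are 22 mm wide; open, the fingers measure 114 mm over their backs; the gripper's body (76 mm by 85 mm) begins 54 mm behind the grasp point. The pads swing forward as they close: fully open they stand 13 mm farther back than shut.
Start: joints at [1.125, 0.245, 1.558, -0, 1.339, -0.174], TCP at [0.174, 0.626, 0.231] pointing down, gripper open.
Joint ranges: [-3.13, 3.13], [-1.02, 2.26], [0.13, 2.54], [-0.95, 4.09], [0.21, 2.88], [-2.74, 2.74]. Speed limits (rad/s): [2.57, 2.57, 3.14, 3.14, 3.14, 3.14].

## Interface

Orientations are given as a rotation vector (axis times angle).
In Python, from station import arm gives the robot as it stands. The module is installed in compiled form; this text tells all that it offers.
- The arm moves only by the shell command python3 -m pendant 'ROWS' [FORCE]. ROWS is a JSON object of lists of equal length, an entry for each row: "claw": the finger opening in m, from 0 to 0.0854; "travel": the shift along the world's x, y, z in m, a list of three; "rotation": the turn, a rotation vector about the world's x, y, z in rad, a list of three. In form: {"claw": [claw, ...], "travel": [[dx, dy, dz], ...], "rotation": [[wx, wy, wz], ...]}. A call has 1 to 20 rows; each row is the pose to reach, as a shift and turn from the pose commanded when the call began; what a row does not reach only later rows make up. A row lasts 1/12 s, in which the tool goes at most 41.7 mm and 7.16 degrees, less where a joint would pass 70% of its speed; a pose out of reach is approached as far as the arm can. A call with a gripper value outside its range is refused whole. The fingers move at their own pace and stop on an object; FORCE is the grip in N (left out, the last holds). Time passes only in rows, so rows that repeat a pose let the fingers close. It gives the time, the measured TCP pose, the force, the opening and the grip force at its end, in the units of the state.
- arm.get_obs(): the state, without advancing time (a new reading comes with each control period).
- arm.read_camera(name): name is "scene" or "top"; returns a dict with "img" (384x512x3 uint8, blue, green, red), "fx", "fy", "cx", "cy" (pixels), "R" (3x3) and "t" (3): a world point X has camera coordinates R X + t. Camera axes: x right, y down, z forward; pixel columns grow to the right and rows downward; lengths in m; the calibration is good to about 2 mm. A picture is of the moment at which its call begins. There is no depth.
- arm.sign_off(): hands the job in; it is judged then, once.
Trained networks look in a picture, given as the dict that the camera call returned (one of the last four; its "shot" number tells which), for a name from the list of things; names that differ only in an ending like _2 or _b are one class to them, and where a whole thing is asked for, a point or a joint stands for the part that bears it (a point fixed in the world has none). Each returns a list of dicts, best first, with "p" (0 to 1); they miss things now and then, are a little off and sometimes report something else, mostly with a low value. They report only what shows in the picture. A call takes as long as a camera call.
- arm.spot_in(picture, label): "position" ([x, y, z] in m, in world coordinates, good to about 4 mm: the middle of the surface that is visible of it).
The state is a dict: "time": time; "joints": joint angles; "dq": joint speeds; "tau": joint torques, N m; "tcp_pos": TCP position; "tcp_rot": TCP orientation; "contact_force": force on the tool from outside, world axes, zero at the start; "wrist_torque": the same for the moment, N m; "grip_width": finger opening in m; "finger_force": force on a finger pad.
Only numpy, scipy, OpenCV 4.12 (cv2) and the standard library are available. Lean on these libraries where they do the work, as an engineer would, in place of code of your own. Each camera call takes 0.05 s, during which the arm holds its last target. There are 200 camera calls.

## Working session

There is one attempt and no reset: what is moved stays moved. The work goes in short steps, Python scripts to look and compute and a shell command to move; the robot and the scene stay as the last step left them, time stands still between calls to the robot, and variables do not carry over. Pictures are saved under pics/ and viewed, at most 10 in all, crops included, and the job is handed in when it is done.

```bash
mkdir -p pics; python3 - <<'E'
from station import arm
import cv2
o=arm.get_obs();print({k:o[k] for k in("time","tcp_pos","tcp_rot","contact_force","grip_width")})
for n in("scene","top"):
    p=arm.read_camera(n);cv2.imwrite(f"pics/{n}1.png",p["img"])
    for l in("catapult","throw_arm","cup","other_arm"):
        print(n,l,[(d["position"],d["p"]) for d in arm.spot_in(p,l)][:3])
E
```

```text
{'time': 0.0, 'tcp_pos': array([0.17424034, 0.62560921, 0.23015664]), 'tcp_rot': array([-4.25543004e-01, -3.11203454e+00,  3.00125715e-03]), 'contact_force': array([-0.90308301, -0.78226148, -0.02861452]), 'grip_width': 0.08548585176674195}
scene catapult [([0.4868, -0.1994, 0.0148], 0.72)]
scene throw_arm [([0.4821, -0.2034, 0.1341], 0.6)]
scene cup [([0.4806, -0.206, 0.1298], 0.92), ([0.489, -0.198, 0.0172], 0.69)]
scene other_arm [([0.5631, 0.2682, 0.131], 0.6)]
top catapult [([0.4769, -0.1986, 0.0157], 0.59)]
top throw_arm [([0.4876, -0.2031, 0.1312], 0.81)]
top cup [([0.4829, -0.2017, 0.1274], 0.95)]
top other_arm [([0.56, 0.2727, 0.1292], 0.89)]
```

View pics/scene1.png

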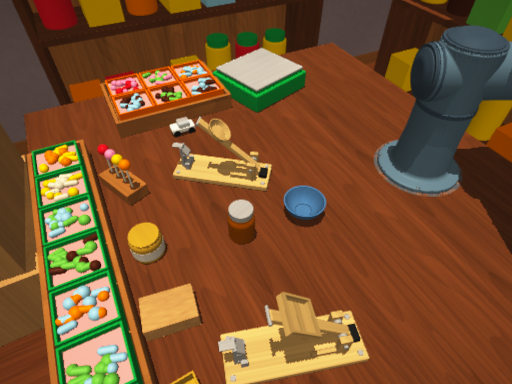

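View pics/top1.png

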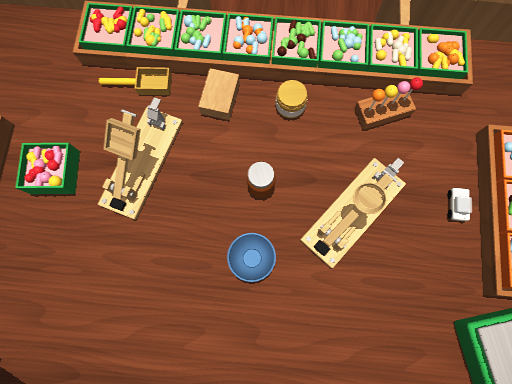

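The scene view shows the round cup at about (219,130). In the top view it is at (369,198), with its base corners near (376,158), (405,183), (334,267) and (302,240), the axle at the lower left and the catch at (394,168). I'll work out its pose from these.

```bash
cat > h.py <<'E'
import numpy as np
def ray(p,uv,z):
    d=p["R"].T@np.array([(uv[0]-p["cx"])/p["fx"],(uv[1]-p["cy"])/p["fy"],1]); c=-p["R"].T@p["t"]
    return c+d*(z-c[2])/d[2]
def proj(p,X):
    c=np.asarray(X)@p["R"].T+p["t"]; return np.c_[p["fx"]*c[:,0]/c[:,2]+p["cx"],p["fy"]*c[:,1]/c[:,2]+p["cy"]]
E
python3 - <<'E'
from station import arm
import cv2,numpy as np
from h import *
p=arm.read_camera("top"); im=p["img"]
q=np.array([ray(p,u,.016)[:2] for u in((376,158),(405,183),(334,267),(302,240))])
print(q, [np.linalg.norm(q[i]-q[i-1]) for i in range(4)])
hsv=cv2.cvtColor(im,cv2.COLOR_BGR2HSV); 
m=(hsv[...,2]>140)&(hsv[...,0]>12)&(hsv[...,0]<35)
mm=np.zeros_like(m);mm[150:275,295:410]=m[150:275,295:410]
r=cv2.minAreaRect(np.argwhere(mm)[:,::-1].astype(np.float32));b=cv2.boxPoints(r)
q2=np.array([ray(p,u,.016)[:2] for u in b]);print(b,q2,q2.mean(0))
ax=(q[0]+q[1]-q[2]-q[3]);yaw=np.arctan2(ax[1],ax[0]);c=q.mean(0);print("c",c,"yaw",yaw)
u=np.array([np.cos(yaw),np.sin(yaw)])
a=.7;print("cup up",c+u*(-.08+.12*np.cos(a)-.01*np.sin(a)),.05+.12*np.sin(a)+.01*np.cos(a))
v=cv2.resize(im[130:290,270:430],None,fx=3.7,fy=3.7,interpolation=cv2.INTER_CUBIC)
cv2.imwrite("pics/c.png",v)
E
```

```text
[[ 0.61222793 -0.25629872]
 [ 0.56027692 -0.32049591]
 [ 0.36555838 -0.17441729]
 [ 0.41540893 -0.10458654]] [np.float64(0.24850413475774932), np.float64(0.0825844201630451), np.float64(0.24342200322737537), np.float64(0.08579866301446801)]
[[299.24823 239.22069]
 [383.49652 144.44136]
 [416.26892 173.5724 ]
 [332.02063 268.35175]] [[ 0.41652003 -0.09868972]
 [ 0.64581397 -0.27236019]
 [ 0.58407302 -0.34506774]
 [ 0.36242465 -0.17045848]] [ 0.50220792 -0.22164403]
c [ 0.48836804 -0.21394961] yaw -0.6502301685317621
cup up [ 0.4926175  -0.21718161] 0.1349545443413678
```

View pics/c.png

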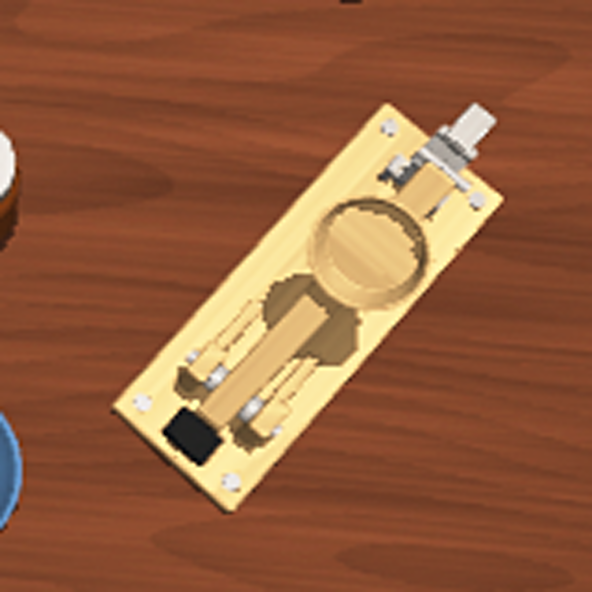

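The crop shows the base top corners near crop (388,102), (503,200), (228,502) and (113,408), and the cup floor centre near (368,252). I'll fit the pose to these.

```bash
python3 - <<'E'
from station import arm
import cv2,numpy as np
from scipy.optimize import least_squares
from h import *
p=arm.read_camera("top")
px=np.array([(388,102),(503,200),(228,502),(113,408),(368,252)])/3.7+[270,130]
a=.7;cu=(-.08+.12*np.cos(a)-.01*np.sin(a),0,.05+.12*np.sin(a)+.01*np.cos(a))
M=np.array([(.125,.045,.016),(.125,-.045,.016),(-.125,-.045,.016),(-.125,.045,.016),cu])
def W(s,M): 
    c,n=np.cos(s[2]),np.sin(s[2]);return M@np.array([[c,-n,0],[n,c,0],[0,0,1]]).T+[s[0],s[1],0]
f=lambda s:(proj(p,W(s,M))-px).ravel()
r=least_squares(f,[.488,-.214,-.65]);s=r.x;print(s,r.fun.reshape(-1,2).round(1))
for th in(0,.2,.4,.6,.7,.76,.79):
    a=.7-th;print(th,W(s,np.array([(-.08+.12*np.cos(a)-.01*np.sin(a),0,.05+.12*np.sin(a)+.01*np.cos(a))])).round(4))
print("cupray",ray(p,px[4],.135))
sc=arm.read_camera("scene");v=sc["img"].copy()
for q in proj(sc,W(s,M)): cv2.circle(v,tuple(np.round(q).astype(int)),1,(0,0,255),-1)
cv2.imwrite("pics/s2.png",cv2.resize(v[90:220,150:300],None,fx=4,fy=4,interpolation=cv2.INTER_NEAREST))
E
```

```text
[ 0.48769926 -0.21132088 -0.66353521] [[-0.4 -0.4]
 [ 0.6 -0.1]
 [ 0.1  3.1]
 [-1.2 -1.2]
 [ 0.9 -1.4]]
0 [[ 0.4919 -0.2146  0.135 ]]
0.2 [[ 0.5039 -0.224   0.1163]]
0.4 [[ 0.5127 -0.2308  0.095 ]]
0.6 [[ 0.518  -0.235   0.0719]]
0.7 [[ 0.5192 -0.236   0.06  ]]
0.76 [[ 0.5195 -0.2362  0.0528]]
0.79 [[ 0.5195 -0.2362  0.0492]]
cupray [ 0.48908127 -0.21307941  0.135     ]
```

View pics/s2.png

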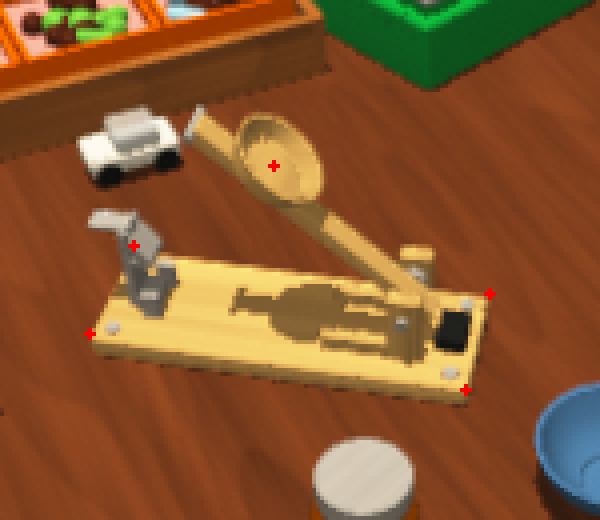

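```bash
cat > plan.py <<'E'
from station import arm
import numpy as np
from scipy.spatial.transform import Rotation as R
np.set_printoptions(precision=4,suppress=True)
s=np.array([.4875,-.2115,-.6635])
o=arm.get_obs();p0=np.array(o["tcp_pos"]);R0=R.from_rotvec(o["tcp_rot"])
print("t",o["time"],"F",o["contact_force"],"j",o["joints"],p0,"\n",R0.as_matrix())
Z=R.from_euler("z",s[2]);u=Z.apply([1,0,0]);v=Z.apply([0,1,0])
def pose(th,tilt,off):   # off: distance back along the tool axis from the cup floor
    a=.7-th
    c=np.array([*s[:2],0])+Z.apply([-.08+.12*np.cos(a)-.01*np.sin(a),0,.05+.12*np.sin(a)+.01*np.cos(a)])
    z=u*np.sin(tilt)-np.array([0,0,np.cos(tilt)])
    best=None
    for y in(v,-v):
        T=R.from_matrix(np.c_[np.cross(y,z),y,z]);d=(T*R0.inv()).as_rotvec()
        if best is None or np.linalg.norm(d)<np.linalg.norm(best): best=d
    return c-z*off-p0,best
E
python3 - <<'E'
from plan import *
print(pose(0,.6,.07),pose(0,.6,.003))
E
```

```text
t 0.65 F [-0.0876 -0.1673  0.3064] j [ 1.1249  0.2451  1.5578 -0.      1.3387 -0.1741] [0.1745 0.6262 0.2313] 
 [[-0.9633  0.2685  0.    ]
 [ 0.2685  0.9633  0.0001]
 [-0.      0.0001 -1.    ]]
(array([ 0.2861, -0.8166, -0.0386]), array([-0.2722, -0.5389, -0.3798])) (array([ 0.3159, -0.8399, -0.0939]), array([-0.2722, -0.5389, -0.3798]))
```

```bash
python3 -m pendant '{"claw":[0,0,0,0,0,0,0,0,0,0,0,0,0,0,0,0,0,0,0,0],"travel":[[0.286,-0.817,0.02],[0.286,-0.817,0.02],[0.286,-0.817,0.02],[0.286,-0.817,0.02],[0.286,-0.817,0.02],[0.286,-0.817,0.02],[0.286,-0.817,0.02],[0.286,-0.817,0.02],[0.286,-0.817,0.02],[0.286,-0.817,0.02],[0.286,-0.817,0.02],[0.286,-0.817,0.02],[0.286,-0.817,0.02],[0.286,-0.817,0.02],[0.286,-0.817,0.02],[0.286,-0.817,0.02],[0.286,-0.817,0.02],[0.286,-0.817,0.02],[0.286,-0.817,0.02],[0.286,-0.817,0.02]],"rotation":[[-0.272,-0.539,-0.38],[-0.272,-0.539,-0.38],[-0.272,-0.539,-0.38],[-0.272,-0.539,-0.38],[-0.272,-0.539,-0.38],[-0.272,-0.539,-0.38],[-0.272,-0.539,-0.38],[-0.272,-0.539,-0.38],[-0.272,-0.539,-0.38],[-0.272,-0.539,-0.38],[-0.272,-0.539,-0.38],[-0.272,-0.539,-0.38],[-0.272,-0.539,-0.38],[-0.272,-0.539,-0.38],[-0.272,-0.539,-0.38],[-0.272,-0.539,-0.38],[-0.272,-0.539,-0.38],[-0.272,-0.539,-0.38],[-0.272,-0.539,-0.38],[-0.272,-0.539,-0.38]]}' 40
python3 - <<'E'
from plan import *
print(o["grip_width"],pose(0,.6,.04))
E
```

```text
time: 2.32
tcp_pos: [0.4497, -0.163, 0.2514]
tcp_rot: [0.836, 2.419, -0.259]
contact_force: [0.7, 1.6, -0.4]
grip_width: -0.0
finger_force: 0.0
t 2.3167 F [ 0.7474  1.5913 -0.4031] j [-0.5499 -0.556   2.3109 -0.0916  0.7894 -1.4104] [ 0.4497 -0.163   0.2514] 
 [[-0.6478  0.6175  0.446 ]
 [ 0.5091  0.7865 -0.3496]
 [-0.5667  0.0006 -0.8239]]
-1.2464795959133214e-05 (array([ 0.0242, -0.0379, -0.0835]), array([0.0011, 0.0023, 0.0021]))
```

```bash
python3 -m pendant '{"claw":[0,0,0,0,0,0],"travel":[[0.01,-0.02,-0.03],[0.02,-0.035,-0.06],[0.024,-0.038,-0.083],[0.024,-0.038,-0.083],[0.024,-0.038,-0.083],[0.024,-0.038,-0.083]],"rotation":[[0,0,0],[0,0,0],[0,0,0],[0,0,0],[0,0,0],[0,0,0]]}'
python3 - <<'E'
from plan import *
import cv2
print(pose(0,.6,.003),pose(0,.6,.02))
a=arm.read_camera("scene")["img"][60:210,140:300];b=arm.read_camera("top")["img"][110:280,280:430]
cv2.imwrite("pics/d.png",np.hstack([cv2.resize(i,(400,400),interpolation=cv2.INTER_CUBIC) for i in(a,b)]))
E
```

```text
time: 2.82
tcp_pos: [0.4744, -0.1982, 0.1693]
tcp_rot: [0.833, 2.42, -0.258]
contact_force: [0.6, -0.3, 0.4]
grip_width: -0.0001
finger_force: 0.0
t 2.8167 F [ 0.6037 -0.2958  0.3808] j [-0.5981 -0.3197  2.3123 -0.0699  0.5486 -1.4575] [ 0.4744 -0.1982  0.1693] 
 [[-0.6493  0.6154  0.4468]
 [ 0.5073  0.7882 -0.3484]
 [-0.5666  0.0004 -0.824 ]]
(array([ 0.016 , -0.0156, -0.0319]), array([ 0.0012,  0.0021, -0.0006])) (array([ 0.0084, -0.0097, -0.0178]), array([ 0.0012,  0.0021, -0.0006]))
```

View pics/d.png

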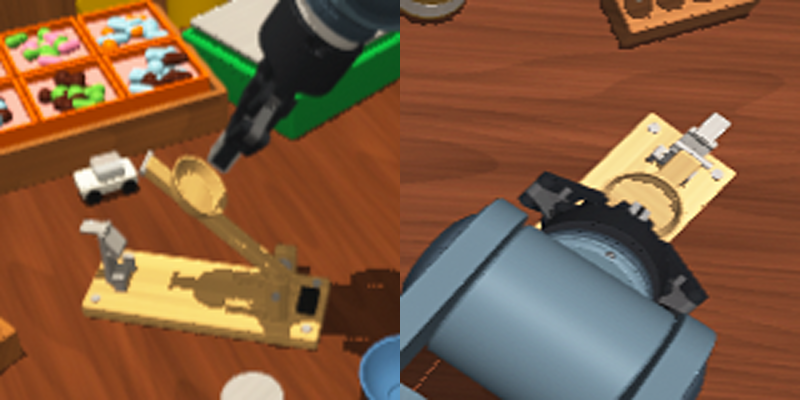

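The shut fingertips (640,210 in the top half of the view) line up with the cup centre (645,205), and in the scene view they point into the cup.

```bash
python3 -m pendant '{"claw":[0,0,0,0,0],"travel":[[0.008,-0.009,-0.016],[0.012,-0.013,-0.025],[0.016,-0.0156,-0.031],[0.017,-0.017,-0.034],[0.017,-0.017,-0.034]],"rotation":[[0,0,0],[0,0,0],[0,0,0],[0,0,0],[0,0,0]]}'
python3 - <<'E'
from plan import *
for th,ti in((0,.6),(.1,.55),(.2,.5),(.3,.4),(.4,.3),(.5,.25),(.6,.15),(.7,.05),(.75,.0),(.78,0.)): print(th,*pose(th,ti,.0))
E
```

```text
time: 3.33
tcp_pos: [0.4916, -0.2153, 0.135]
tcp_rot: [0.833, 2.42, -0.258]
contact_force: [-0.4, 1.8, 2.2]
grip_width: -0.0
finger_force: 1.3
t 3.3333 F [-0.446   1.8059  2.2483] j [-0.6097 -0.1845  2.2789 -0.0689  0.4463 -1.4646] [ 0.4916 -0.2153  0.135 ] 
 [[-0.6493  0.6154  0.4469]
 [ 0.5073  0.7882 -0.3484]
 [-0.5667  0.0005 -0.8239]]
0 [ 0.0001  0.0005 -0.    ] [ 0.0011  0.0022 -0.0006]
0.1 [ 0.0064 -0.0045 -0.009 ] [ 0.0319  0.0416 -0.0006]
0.2 [ 0.012  -0.0089 -0.0187] [ 0.0627  0.081  -0.0006]
0.3 [ 0.0168 -0.0126 -0.0291] [ 0.1243  0.1599 -0.0006]
0.4 [ 0.0208 -0.0157 -0.04  ] [ 0.1858  0.2387 -0.0006]
0.5 [ 0.0239 -0.0182 -0.0514] [ 0.2166  0.2781 -0.0005]
0.6 [ 0.0261 -0.0199 -0.0631] [ 0.2782  0.3569 -0.0005]
0.7 [ 0.0274 -0.0209 -0.075 ] [ 0.3397  0.4357 -0.0005]
0.75 [ 0.0276 -0.0211 -0.081 ] [ 0.3705  0.4751 -0.0005]
0.78 [ 0.0277 -0.0211 -0.0846] [ 0.3705  0.4751 -0.0005]
```

```bash
python3 -m pendant '{"claw":[0,0,0,0,0,0,0,0,0,0,0,0],"travel":[[0.0033,-0.002,-0.005],[0.0064,-0.0045,-0.009],[0.0093,-0.0067,-0.014],[0.012,-0.0089,-0.0187],[0.0145,-0.011,-0.024],[0.0168,-0.0126,-0.029],[0.019,-0.014,-0.0345],[0.0208,-0.0157,-0.04],[0.0225,-0.017,-0.0455],[0.0239,-0.0182,-0.0514],[0.0239,-0.0182,-0.0514],[0.0239,-0.0182,-0.0514]],"rotation":[[0.016,0.02,0],[0.032,0.042,0],[0.047,0.06,0],[0.063,0.081,0],[0.094,0.12,0],[0.124,0.16,0],[0.155,0.2,0],[0.186,0.239,0],[0.2,0.26,0],[0.217,0.278,0],[0.217,0.278,0],[0.217,0.278,0]]}'
python3 - <<'E'
from plan import *
import cv2
for th,ti in((.6,.15),(.7,.05),(.75,.0),(.78,0.),(.8,0)): print(th,*pose(th,ti,.0))
a=arm.read_camera("scene")["img"][60:210,140:300];b=arm.read_camera("top")["img"][110:280,280:430]
cv2.imwrite("pics/e.png",np.hstack([cv2.resize(i,(400,400),interpolation=cv2.INTER_CUBIC) for i in(a,b)]))
E
```

```text
time: 4.33
tcp_pos: [0.5159, -0.2339, 0.0836]
tcp_rot: [0.945, 2.744, -0.119]
contact_force: [0.5, 0.4, 5.0]
grip_width: 0.0001
finger_force: 2.3
t 4.3333 F [0.4566 0.3589 4.9737] j [-0.6212  0.114   2.0223 -0.0147  0.7545 -1.519 ] [ 0.5159 -0.2339  0.0836] 
 [[-0.7631  0.6158  0.1959]
 [ 0.5966  0.7879 -0.1526]
 [-0.2484  0.0004 -0.9687]]
0.6 [ 0.0019 -0.0013 -0.0117] [ 0.0619  0.0798 -0.0001]
0.7 [ 0.0032 -0.0023 -0.0236] [ 0.1235  0.1586 -0.    ]
0.75 [ 0.0034 -0.0025 -0.0296] [ 0.1543  0.198  -0.    ]
0.78 [ 0.0035 -0.0025 -0.0332] [ 0.1543  0.198  -0.    ]
0.8 [ 0.0035 -0.0025 -0.0357] [ 0.1543  0.198  -0.    ]
```

View pics/e.png

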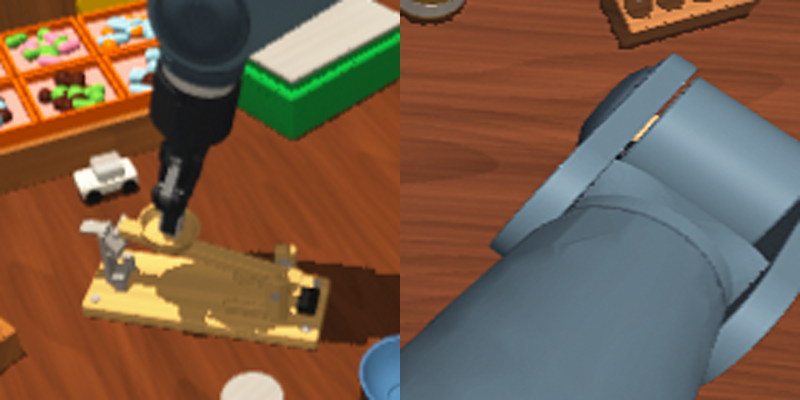

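The fingers hold the cup partway down at (170,230), and the catch at (115,250) is clear and untouched.

```bash
python3 -m pendant '{"claw":[0,0,0,0,0,0,0,0],"travel":[[0.001,-0.001,-0.006],[0.002,-0.0015,-0.0117],[0.0025,-0.002,-0.0175],[0.003,-0.0022,-0.0235],[0.0034,-0.0025,-0.0275],[0.0034,-0.0025,-0.031],[0.0034,-0.0025,-0.032],[0.0034,-0.0025,-0.032]],"rotation":[[0.03,0.04,0],[0.062,0.08,0],[0.08,0.1,0],[0.1,0.13,0],[0.1,0.13,0],[0.1,0.13,0],[0.1,0.13,0],[0.1,0.13,0]]}'
python3 - <<'E'
from plan import *
import cv2
for th in(.7,.78,.8): print(th,*pose(th,.09,.0))
a=arm.read_camera("scene")["img"][110:200,150:250]
cv2.imwrite("pics/f.png",cv2.resize(a,(600,540),interpolation=cv2.INTER_CUBIC))
E
```

```text
time: 5.1
tcp_pos: [0.519, -0.2365, 0.0511]
tcp_rot: [0.996, 2.893, -0.045]
contact_force: [2.5, -0.8, 6.3]
grip_width: -0.0
finger_force: 2.8
t 5.1 F [ 2.4537 -0.7742  6.3264] j [-0.6242  0.253   1.9173 -0.0059  0.8847 -1.528 ] [ 0.519  -0.2365  0.0511] 
 [[-0.7849  0.6159  0.0675]
 [ 0.6135  0.7878 -0.0542]
 [-0.0866 -0.0011 -0.9962]]
0.7 [0.     0.0003 0.0089] [-0.0011 -0.0033  0.    ]
0.78 [ 0.0003  0.0001 -0.0007] [-0.0011 -0.0033  0.    ]
0.8 [ 0.0003  0.0001 -0.0032] [-0.0011 -0.0033  0.    ]
```

View pics/f.png

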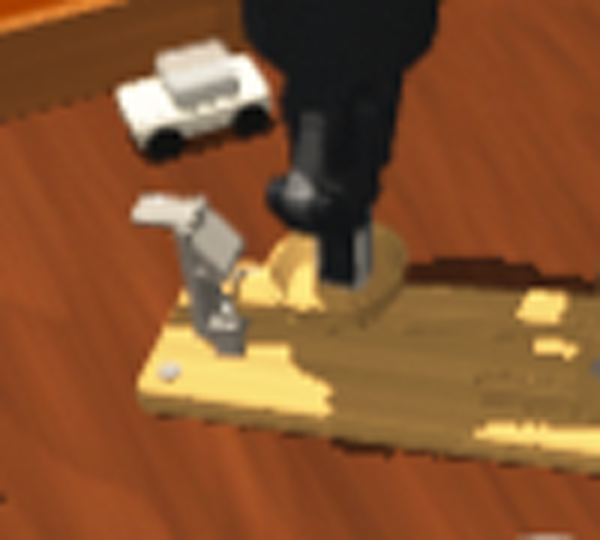

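The arm is down level, with its pin by the catch at (225,300) and the catch upright. I'll press 2 mm more, then rise slowly to level.

```bash
python3 -m pendant '{"claw":[0,0,0,0],"travel":[[0,0,-0.001],[0,0,-0.002],[0,0,-0.002],[0,0,-0.002]],"rotation":[[0,0,0],[0,0,0],[0,0,0],[0,0,0]]}'; python3 -m pendant '{"claw":[0,0,0,0,0,0,0,0,0,0,0],"travel":[[0,0,0.001],[0,0,0.002],[0,0,0.003],[0,0,0.004],[0,0,0.005],[0,0,0.006],[0,0,0.007],[0,0,0.008],[0,0,0.009],[0,0,0.009],[0,0,0.009]],"rotation":[[0,0,0],[0,0,0],[0,0,0],[0,0,0],[0,0,0],[0,0,0],[0,0,0],[0,0,0],[0,0,0],[0,0,0],[0,0,0]]}'
```

```text
time: 5.48
tcp_pos: [0.519, -0.2364, 0.0494]
tcp_rot: [0.996, 2.893, -0.045]
contact_force: [2.9, -0.4, 5.7]
grip_width: 0.0002
finger_force: 2.8
time: 6.4
tcp_pos: [0.5188, -0.2363, 0.0584]
tcp_rot: [0.996, 2.893, -0.045]
contact_force: [1.9, -0.9, 5.6]
grip_width: 0.0001
finger_force: 2.7
```

```bash
for i in 1 2; do python3 -m pendant '{"claw":[0,0,0,0],"travel":[[0,0,0.0005],[0,0,0.001],[0,0,0.0015],[0,0,0.0015]],"rotation":[[0,0,0],[0,0,0],[0,0,0],[0,0,0]]}' | grep -E "pos|contact"; done
```

```text
tcp_pos: [0.5187, -0.2363, 0.0598]
contact_force: [1.5, 0.2, 4.8]
tcp_pos: [0.5181, -0.236, 0.0606]
contact_force: [1.7, -0.9, 4.1]
```

```bash
for i in 1 2; do python3 -m pendant '{"claw":[0,0,0,0],"travel":[[0,0,0.0005],[0,0,0.001],[0,0,0.001],[0,0,0.001]],"rotation":[[0,0,0],[0,0,0],[0,0,0],[0,0,0]]}' | grep -E "pos|contact"; done
python3 - <<'E'
from plan import *
import cv2
a=arm.read_camera("scene")["img"][110:200,150:250]
cv2.imwrite("pics/g.png",cv2.resize(a,(600,540),interpolation=cv2.INTER_CUBIC))
E
```

```text
tcp_pos: [0.5174, -0.2355, 0.0606]
contact_force: [-0.3, 1.1, 2.8]
tcp_pos: [0.5177, -0.2356, 0.0617]
contact_force: [-0.8, 0.3, 0.0]
t 7.7333 F [-0.8162  0.3305  0.0235] j [-0.6242  0.2337  1.9166 -0.0059  0.9093 -1.5282] [ 0.5177 -0.2356  0.0617] 
 [[-0.7853  0.6158  0.0638]
 [ 0.6137  0.7879 -0.0517]
 [-0.0821 -0.0014 -0.9966]]
```

View pics/g.png

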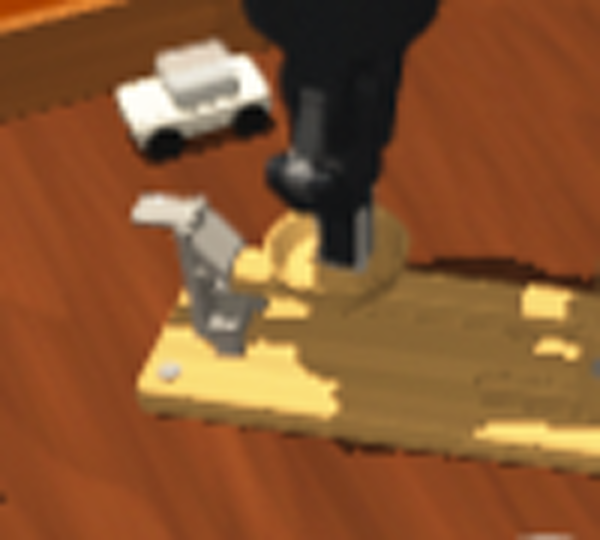

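The force has dropped to zero with the tip held under the catch nose at (240,260), so it is hooked. I'll retreat straight up, slowly at first.

```bash
python3 -m pendant '{"claw":[0,0,0,0],"travel":[[0,0,0.001],[0,0,0.002],[0,0,0.003],[0,0,0.003]],"rotation":[[0,0,0],[0,0,0],[0,0,0],[0,0,0]]}' | grep -E "pos|contact"; python3 -m pendant '{"claw":[0,0,0,0,0,0,0,0,0,0,0,0,0,0],"travel":[[0,0,0.003],[0,0,0.008],[0,0,0.015],[-0.001,0.001,0.025],[-0.002,0.002,0.04],[-0.005,0.005,0.06],[-0.01,0.01,0.08],[-0.02,0.02,0.1],[-0.03,0.03,0.12],[-0.04,0.06,0.14],[-0.05,0.1,0.15],[-0.06,0.14,0.15],[-0.06,0.14,0.15],[-0.06,0.14,0.15]],"rotation":[[0,0,0],[0,0,0],[0,0,0],[0,0,0],[0,0,0],[0,0,0],[0,0,0],[0,0,0],[0,0,0],[0,0,0],[0,0,0],[0,0,0],[0,0,0],[0,0,0]]}'
python3 - <<'E'
from plan import *
import cv2
p=arm.read_camera("scene");print(arm.spot_in(p,"cup")[:1],arm.spot_in(p,"other_arm")[:1])
cv2.imwrite("pics/i.png",cv2.resize(p["img"][90:384,100:384],(700,600)))
E
```

```text
tcp_pos: [0.5183, -0.236, 0.0655]
contact_force: [-0.9, 0.1, 0.1]
time: 9.28
tcp_pos: [0.4579, -0.0943, 0.2164]
tcp_rot: [0.992, 2.895, -0.044]
contact_force: [-0.2, 0.1, 0.6]
grip_width: 0.0001
finger_force: 0.0
t 9.2833 F [-0.2389  0.0924  0.6248] j [-0.4352 -0.2358  2.07   -0.0213  1.2241 -1.3393] [ 0.4579 -0.0943  0.2164] 
 [[-0.787   0.6133  0.067 ]
 [ 0.611   0.7898 -0.0532]
 [-0.0856 -0.0009 -0.9963]]
[{'position': [0.5028, -0.2146, 0.0567], 'p': 0.71}] [{'position': [0.5607, 0.269, 0.1334], 'p': 0.93}]
```

View pics/i.png

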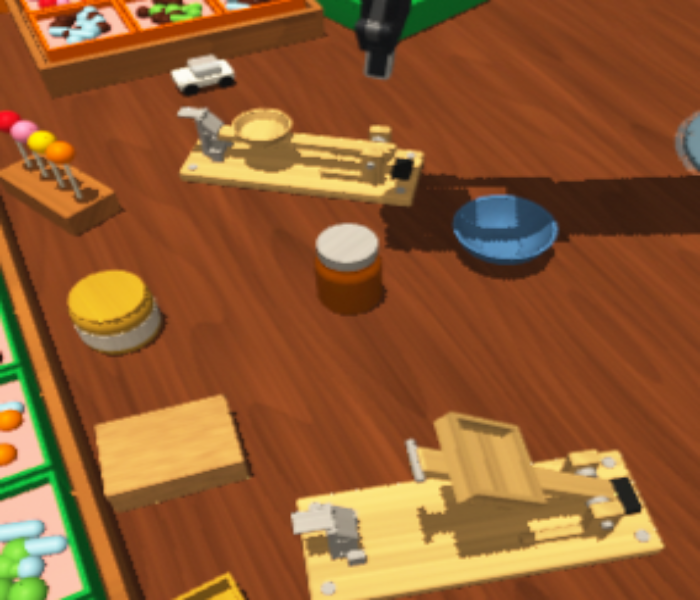

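The round-cup arm is level and hooked at (215,130), the square tray is still sprung up at (490,455), and the robot is clear of both.

```bash
python3 -c "from station import arm;print(arm.sign_off())"
```

```text
the job is handed in; nothing more can be done
None
```

The round-cup catapult is hooked under its catch and holding by itself, the square-tray one is still sprung up, the robot is clear of both, and the job was handed in at about 9.3 s of the 30 s allowed.

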